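# Load a blister card into the card checker and hold its run plunger at half travel

## Task

Take the blister card that stands on edge in the card stand and stand it on edge in the slot of the card checker, fully down and let go. Then press the checker's spring-loaded plunger down until its flat top is level with the tops of the two steel posts beside it (half of its travel: the checker runs only there, neither released nor bottomed out) and keep it there for at least three seconds; the program finishes while the robot is still holding it down. Leave the other things on the worktop where they are.

Things in the scene. Friction and masses are not known exactly. Their poses are not given: they have to be found in the camera images.
- card_stand: Grey slotted foot, fixed, 84 (x) x 170 (y) mm, top of its base at 13 mm. Origin: centre of its underside, on the worktop; z up. In its middle a slot along its own y axis: centred on x = 0, 10 mm wide, 150 mm long inside; the card in it rests at 17.5 mm above the origin; the slot walls with their flared lips end 43 mm above the origin.
- card: Silver-grey blister card (plain foil towards the robot, 28 domes behind), solid size 124 (own x) x 70 (own y) x 7 (own z) mm, 15 to 31 g. It starts upright in the card stand on a long edge: own x along the slot, own y up, own z (thickness) level. Origin: middle of its back face, 35 mm above its lower edge. Its upper 44 mm stand clear of the stand, to be pinched across its 7 mm thickness from above.
- card_middle (a point): Middle of the blister card in all three directions (35 mm above its lower edge, 35 mm below its upper edge); axes as the card's.
- checker: Card checker, fixed, base 226 (x) x 172 (y) mm, grey with white housings. Origin: centre of its underside, on the worktop; z up. At its back (x = +60 mm) the card slot, along its own y axis; at its front (x = -55 mm, y = 0) a white housing (90 x 120 mm, top 56 mm above the worktop) with the plunger and two steel posts.
- slot_floor (a point): Centre of the floor of the checker's slot, 32.5 mm above the worktop; a card fully down rests here, its middle 35 mm above this point. The slot runs along the checker's y, 10 mm wide, 150 mm long inside, closed ends; its walls rise 18 mm above the floor, then flare to 18 mm wide at the mouth, 26 mm above the floor. Axes as the checker's.
- plunger (a joint): Travel of the plunger, m: 0 released (up), grows as it is pressed straight down, 0.024 at the bottom stop; 0.012 is level with the posts. A spring pushes it back up: about 4 N at the start, 10 N when level, 16 N at the bottom (500 N/m). It springs up when let go.
- plunger_top (a point): Centre of the flat top of the black round plunger (44 mm across, head 14 mm thick). 105 mm above the worktop when released, 93 mm when level with the posts.
- post_left_top (a point): Top centre of the steel post at the plunger's +y side (10 mm thick, 45 mm from the plunger's axis, top 93 mm above the worktop). Fixed to the checker.
- post_right_top (a point): Top centre of the like post at the plunger's -y side.
- vial_a: Amber vial, 36 mm across, 84 mm tall, standing behind the card stand; to be left alone. Origin: centre of its underside.
- dose_cup_a: Paper dose cup, 38 mm across, 29 mm tall, standing in front of the card stand; to be left alone. Origin: centre of its underside.
- spare_card: A like blister card lying flat on the worktop at the right; to be left alone. Origin: centre of its underside.
- pill_bottle: White pill bottle, 48 mm across, 88 mm tall, at the left; to be left alone. Origin: centre of its underside.
- amber_jar: Amber jar with white lid, 68 mm across, 92 mm tall, at the back; to be left alone. Origin: centre of its underside.
- dose_cup_b: Paper dose cup, 37 mm across, 29 mm tall, at the front left; to be left alone. Origin: centre of its underside.
Mind the look-alikes: they are no part of the job. Several things have the shape of the card; the one meant has the colours described above.

How it is judged:
On the way, in this order (a step that is already met when the one before it is completed fails the run):
1. the card stands on edge in the checker's slot, fully down and let go (x of card_middle in the frame of slot_floor between -0.005 and 0.005 m and y of card_middle in the frame of slot_floor between -0.014 and 0.014 m and z of card_middle in the frame of slot_floor between 0.031 and 0.039 m and angle between the y axis of card and the z axis of checker, either way round below 0.25 rad and contact force between the fingers and card below 0.1 N), for 0.2 s.
2. the plunger is held level with the posts (7 to 17 mm of travel) for two and a half seconds (value of joint plunger between 0.007 and 0.017 m and contact force between any of the fingers, the arm and checker above 4 N), for 2.5 s.
At the end, for the whole second after the job is handed in: Card on edge in the checker's slot: middle within 5 mm across, 14 mm along, 35 +/- 4 mm above the slot floor, upright within 0.25 rad, at rest, not touched by the fingers; the robot itself presses the plunger with over 4 N at 7 to 17 mm of travel (12 = level with the posts) (all of step 1 and all of step 2 and linear speed of card below 0.02 m/s); the arm keeps its last pose, push and grip.
It fails at once if another thing on the worktop is shoved or knocked over (moved by more than 30 mm) (distance of any of vial_a, dose_cup_a, spare_card, pill_bottle, amber_jar, dose_cup_b from where it was at the start of the episode above 0.03 m).
It also fails if it takes over 54 s, if anything falls off the work surface, if the arm or the gripper's body presses on something with over 40 N, if the wrist force passes 120 N, or if a joint passes its speed limit or range.

## Robot

A 7-joint arm with a two-finger parallel gripper is mounted at the origin on a cart in front of the work surface, level with it; the furniture and walls round the work are solid. World frame = base frame: x ahead of the robot, y to its left, z up, the work surface at z = 0. Lengths are in m, angles in rad, forces in N, time in s.
With the tool pointing down it reaches from about 0.35 to 0.9 m from the base axis. Payload 19.9 kg.
Tool frame: the origin (TCP) lies between the finger pads; the fingertips stand 17 mm ahead of it and the grasp point (between the pads) lies 2 mm behind it (r.nose_length is the distance from the TCP to the fingertips, in m); z points along the fingers, y is the direction in which the jaws open and shut (so a half turn about z gives the same grasp; the last joint's range is limited). The gripper opens to 85 mm and grips with 20 to 120 N. Pads are 22 mm wide; open, the fingers measure 114 mm over their backs; the gripper's body (76 mm by 85 mm) begins 54 mm behind the grasp point. The pads swing forward as they close: fully open they stand 13 mm farther back than shut.
Start: joints at [1.115, 0.417, -0.01, 1.614, 0.005, 1.111, -0.053], TCP at [0.252, -0.572, 0.248] pointing down, gripper open.
Joint ranges: [-2.81, 2.81], [-0.39, 2.02], [-1.27, 1.25], [0.06, 2.57], [-1.19, 4.33], [0.19, 2], [-2.82, 2.82]. Speed limits (rad/s): [1.89, 1.89, 2.39, 2.39, 3.01, 3.01, 3.01].

## Interface

Orientations are given as a unit quaternion [x, y, z, w].
In Python, from workcell import r gives the robot as it stands.
- The arm moves only by the tool apply_moves, never from a script. Its argument "moves" is a list of rows, each a list of 3 entries, a list of its own where there are three numbers: the opening in per cent of the stroke, from 0 (shut) to 100 (fully open), then the shift along the tool's x, y, z in cm, then the turn about the tool's z in degrees. A call has exactly 5 rows; each row is the pose to reach, as a shift and turn from the pose commanded when the call began, along the tool's axes at that moment; what a row does not reach only later rows make up. A row lasts 1/8 s, in which the tool goes at most 62.5 mm and 10.7 degrees, less where a joint would pass 70% of its speed; a pose out of reach is approached as far as the arm can. A call with a gripper value outside its range is refused whole. The fingers move at their own pace and stop on an object; the grip force is fixed at half the most. Time passes only in rows, so rows that repeat a pose let the fingers close, or fill a call up. It gives the time, the measured TCP pose, the force and the opening at its end, in the units of the state.
- r.state(): the state, without advancing time (a new reading comes with each control period).
- r.snapshot(name): name is "scene" or "top" or "wrist"; returns a dict with "image" (400x640x3 uint8, red, green, blue), "fx", "fy", "cx", "cy" (pixels), "origin" and "attitude" of the camera in the world; the wrist camera has in their place "mount" (4x4, takes a point from camera to tool coordinates, whose origin is the TCP and whose axes are the flange's). Camera axes: x right, y up, looking along -z (the intrinsics and any distortion apply to the point x, -y, -z); pixel columns grow to the right and rows downward; lengths in m; the calibration is good to about 2 mm. A picture is of the moment at which its call begins: read the wrist's pose just before it. There is no depth.
- r.job_done(): hands the job in, once; it reports no verdict.
The state is a dict: "clock": time; "joint_positions": joint angles; "dq": joint speeds; "joint_torque": joint torques, N m; "eef_pos": TCP position; "eef_rot": TCP orientation; "force": force on the tool from outside, world axes, zero at the start; "wrist_torque": the same for the moment, N m; "width": finger opening in m.
Only numpy, scipy, OpenCV 4.12 (cv2) and the standard library are available. Lean on these libraries where they do the work, as an engineer would, in place of code of your own. Each camera call takes 0.05 s, during which the arm holds its last target. There are 200 camera calls.

## Working session

There is one attempt and no reset: what is moved stays moved. The work goes in short steps, Python scripts to look and compute and a tool call to move; the robot and the scene stay as the last step left them, time stands still between calls to the robot, and variables do not carry over. Pictures are saved under pics/ and viewed, about 8 in all and at most 12, crops included, and the job is handed in when it is done.

Besides the shell and the picture viewer there is one more tool, called after "Call:" as name([rows], argument=value, ...), one row to a line, values as JSON. apply_moves: Moves the arm, as the interface text tells. Its arguments: {"type":"object","properties":{"moves":{"type":"array","items":{"type":"array"}}},"required":["moves"]}

```bash
mkdir -p pics
python3 - <<'E'
from workcell import r
import cv2,numpy as np,json
s=r.state();print({k:np.round(v,4).tolist() for k,v in s.items()}, r.nose_length)
for n in("scene","top"):
    d=r.snapshot(n);cv2.imwrite(f"pics/{n}0.png",d["image"][:,:,::-1])
    np.save(f"pics/{n}.npy",d,allow_pickle=True)
    print(n,{k:np.round(v,5).tolist() if not isinstance(v,str) else v for k,v in d.items() if k!="image"})
E
```

```text
{'clock': 0.0, 'joint_positions': [1.1145, 0.418, -0.0103, 1.6142, 0.0047, 1.1107, -0.053], 'dq': [0.0008, -0.0011, 0.0012, 0.0018, -0.0003, 0.0001, -0.0007], 'joint_torque': [-0.0008, -86.4453, 0.6784, -43.4893, 0.0191, 0.0075, 0.0], 'eef_pos': [0.2517, -0.5717, 0.2477], 'eef_rot': [0.9786, 0.2059, -0.0002, -0.0006], 'force': [0.7254, 0.758, 0.6126], 'wrist_torque': [-0.0321, -0.0329, 0.0108], 'width': 0.0856} 0.017
scene {'fx': 369.44664, 'fy': 369.44664, 'cx': 319.65999, 'cy': 197.57905, 'origin': [-0.15388, 0.72034, 0.56694], 'attitude': [-0.19134, 0.51461, 0.78012, -0.29996]}
top {'fx': 439.94529, 'fy': 439.94529, 'cx': 320.32183, 'cy': 191.17559, 'origin': [0.30383, -0.05758, 1.30938], 'attitude': [0.08048, -0.07465, -0.69464, 0.71093]}
```

View pics/scene0.png

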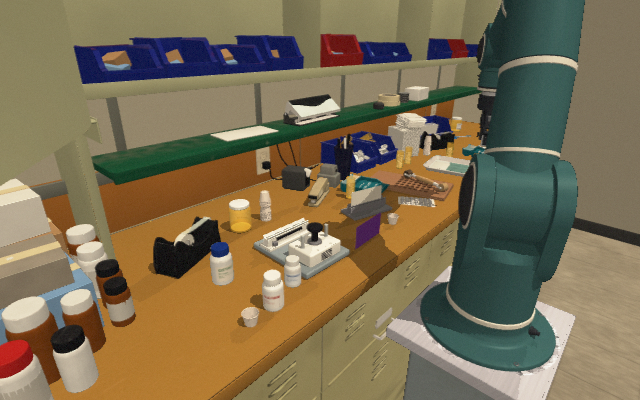

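View pics/top0.png

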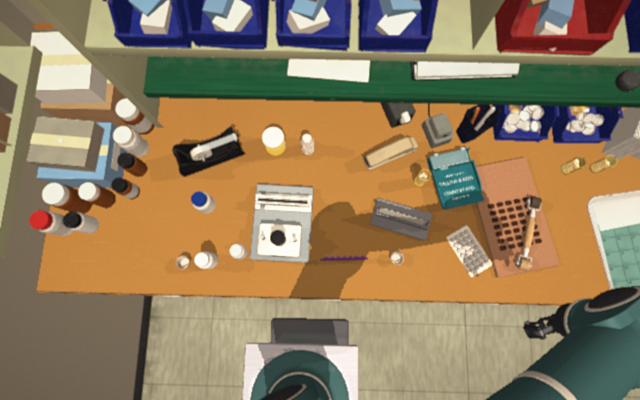

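Candidates: silver card in the grey stand (top 402,217; scene 367,202), purple board on edge (top 345,259; scene 368,230), and the spare card lying flat (top 468,250; scene 415,202). By the description it is the one in the stand. I'll check this in one enlarged crop sheet.

```bash
cat > h.py <<'E'
import numpy as np,cv2
from scipy.spatial.transform import Rotation as R
def load(n): return np.load(f"pics/{n}.npy",allow_pickle=True).item()
def ray(d,u,v,pose=None):
    k=np.array([(u-d["cx"])/d["fx"],-(v-d["cy"])/d["fy"],-1])
    if "mount" in d:
        M=np.array(d["mount"]);p,q=pose;T=R.from_quat(q)
        return p+T.apply(M[:3,3]),T.apply(M[:3,:3]@k)
    return np.array(d["origin"]),R.from_quat(d["attitude"]).apply(k)
def atz(d,u,v,z,pose=None):
    o,k=ray(d,u,v,pose);return o+k*(z-o[2])/k[2]
def proj(d,P,pose=None):
    if "mount" in d:
        M=np.array(d["mount"]);p,q=pose;c=M[:3,:3].T@(R.from_quat(q).inv().apply(np.array(P)-p)-M[:3,3])
    else: c=R.from_quat(d["attitude"]).inv().apply(np.array(P)-d["origin"])
    return np.array([d["cx"]-d["fx"]*c[0]/c[2],d["cy"]+d["fy"]*c[1]/c[2]])
def tri(rays):
    A=np.zeros((3,3));b=np.zeros(3)
    for o,k in rays:
        k=k/np.linalg.norm(k);Pm=np.eye(3)-np.outer(k,k);A+=Pm;b+=Pm@o
    x=np.linalg.solve(A,b);return x,[np.linalg.norm(np.cross(k/np.linalg.norm(k),x-o)) for o,k in rays]
E
python3 - <<'E'
from h import *
t=load("top")["image"];s=load("scene")["image"]
def c(i,u,v,w,h): return cv2.resize(i[v:v+h,u:u+w],(400,300),interpolation=cv2.INTER_CUBIC)
a=np.vstack([np.hstack([c(t,362,187,80,60),c(t,242,177,100,75)]),np.hstack([c(s,325,175,100,75),c(s,250,205,100,75)])])
cv2.imwrite("pics/crop0.png",a[:,:,::-1])
E
```

```text
(no output)
```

View pics/crop0.png

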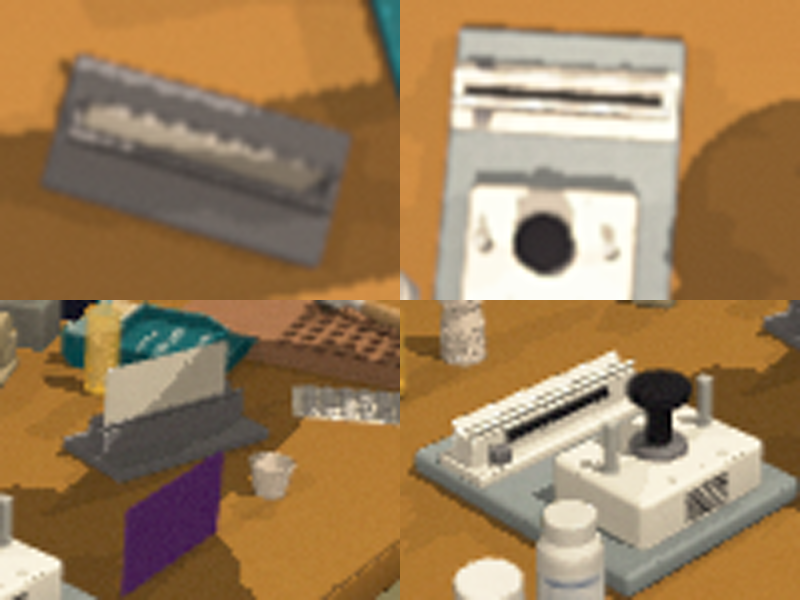

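The crop shows the silver card in the grey slotted stand (top-left and bottom-left panels); the purple board is separate. The checker has its slot at the back and the black plunger in front. Next: first position estimates.

Run:
```python
from h import *
np.set_printoptions(precision=4,suppress=True)
t=load("top");s=load("scene")
TL=lambda a,b:(362+a/5,187+b/5);TR=lambda a,b:(242+a/4,177+b/4)
BL=lambda a,b:(325+a/4,175+(b-300)/4);BR=lambda a,b:(250+a/4,205+(b-300)/4)
c=[atz(t,*TL(*p),.013)[:2] for p in[(77,55),(350,132),(320,265),(42,185)]]
print("stand",np.array(c),np.mean(c,0)); 
d=(c[1]-c[0]+c[2]-c[3]);print("dir y axis deg",np.degrees(np.arctan2(-d[1],-d[0])),np.linalg.norm(d)/2,np.linalg.norm(c[0]-c[3]))
for a,b in[((85,108),(105,372)),((328,162),(226,341))]: print("cardtop",tri([ray(t,*TL(*a)),ray(s,*BL(*b))]))
print("plunger",tri([ray(t,*TR(544,242)),ray(s,*BR(660,388))]),atz(t,*TR(544,242),.105))
for p in[(466,91),(662,101)]: print("slot end",atz(t,*TR(*p),.0585))
for p in[(484,220),(607,235)]: print("post",atz(t,*TR(*p),.093))
b=[atz(t,*TR(*p),.01)[:2] for p in[(458,27),(684,38)]];print("base back",np.array(b))
for p in [(308,145),(237,251),(397,257),(345,259),(273,141),(206,260),(203,202),(421,178),(320,256),(367,260)]: print(p,atz(t,*p,.05))
```

```text
stand [[ 0.5762 -0.2154]
 [ 0.533  -0.3778]
 [ 0.4532 -0.3577]
 [ 0.4969 -0.1943]] [ 0.5148 -0.2863]
dir y axis deg 75.06212827804636 0.16860508167008176 0.08205796924641184
cardtop (array([ 0.5288, -0.2116,  0.0874]), [np.float64(0.0016005108603081531), np.float64(0.0016005108603080076)])
cardtop (array([ 0.4999, -0.3493,  0.0839]), [np.float64(0.003665982397112079), np.float64(0.0036659823971121205)])
plunger (array([ 0.3857, -0.2467,  0.0139]), [np.float64(0.0774389668379598), np.float64(0.07743896683795985)]) [ 0.4464 -0.2054  0.105 ]
slot end [ 0.5602 -0.1551  0.0585]
slot end [ 0.556  -0.2968  0.0585]
post [ 0.4621 -0.1653  0.093 ]
post [ 0.4537 -0.2504  0.093 ]
base back [[ 0.6196 -0.1526]
 [ 0.6149 -0.3237]]
(308, 145) [ 0.7264 -0.0033  0.05  ]
(237, 251) [0.4051 0.1895 0.05  ]
(397, 257) [ 0.3988 -0.2657  0.05  ]
(345, 259) [ 0.3897 -0.1184  0.05  ]
(273, 141) [0.7367 0.1024 0.05  ]
(206, 260) [0.3777 0.2759 0.05  ]
(203, 202) [0.545  0.2982 0.05  ]
(421, 178) [ 0.6316 -0.3396  0.05  ]
(320, 256) [ 0.3965 -0.0473  0.05  ]
(367, 260) [ 0.3884 -0.1807  0.05  ]
```

Run:
```python
from h import *
np.set_printoptions(precision=4,suppress=True)
t=load("top");s=load("scene")
TR=lambda a,b:(242+(a-400)/4,177+b/4);BR=lambda a,b:(250+(a-400)/4,205+(b-300)/4)
print("plunger",tri([ray(t,*TR(544,242)),ray(s,*BR(660,388))]),atz(t,*TR(544,242),.105))
for p in[(466,91),(662,101)]: print("slot end floor/mouth",atz(t,*TR(*p),.0325),atz(t,*TR(*p),.0585))
print("slotL",tri([ray(t,*TR(466,91)),ray(s,*BR(507,440))]),"slotR",tri([ray(t,*TR(662,101)),ray(s,*BR(607,390))]))
print("postL",tri([ray(t,*TR(482,220)),ray(s,*BR(610,428))]),"R",tri([ray(t,*TR(606,233)),ray(s,*BR(705,379))]))
b=np.array([atz(t,*TR(*p),.01)[:2] for p in[(458,27),(684,38)]]);e=b[0]-b[1];print("base back",b,np.degrees(np.arctan2(e[1],e[0])),np.linalg.norm(e))
q=R.from_quat([0.9786, 0.2059, -0.0002, -0.0006]).as_matrix();print(q)
```

```text
plunger (array([0.4394, 0.0682, 0.0993]), [np.float64(0.0016432013549867316), np.float64(0.0016432013549868333)]) [0.4401 0.0686 0.105 ]
slot end floor/mouth [0.5588 0.139  0.0325] [0.5536 0.135  0.0585]
slot end floor/mouth [ 0.5546 -0.0064  0.0325] [ 0.5495 -0.0075  0.0585]
slotL (array([0.5456, 0.1279, 0.0462]), [np.float64(0.013382619919528795), np.float64(0.01338261991952865)]) slotR (array([ 0.5571, -0.0052,  0.0259]), [np.float64(0.0015330579975373672), np.float64(0.0015330579975372757)])
postL (array([0.4518, 0.1109, 0.0827]), [np.float64(0.006589563284900637), np.float64(0.006589563284900686)]) R (array([0.4439, 0.0236, 0.0884]), [np.float64(0.006513658130240868), np.float64(0.006513658130240875)])
base back [[ 0.6128  0.1513]
 [ 0.6081 -0.0207]] 88.42720088022081 0.17206366153666872
[[ 0.9152  0.403  -0.0006]
 [ 0.403  -0.9152  0.0011]
 [-0.0001 -0.0013 -1.    ]]
```

Call:
apply_moves([
  [50,[6,-2.5,0],-10.5],
  [50,[12,-5,0],-21],
  [50,[18,-8,0],-31.5],
  [50,[24,-11,0],-42],
  [50,[30,-13,0],-52],
])

```text
clock: 0.72
eef_pos: [0.4641, -0.3406, 0.2483]
eef_rot: [0.788, 0.616, -0.0, -0.0]
force: [0.4, -1.0, 0.9]
width: 0.0426
```

```bash
cat > w.py <<'E'
from workcell import r
from h import *
import sys
np.set_printoptions(precision=4,suppress=True)
def shot(n):
    s=r.state();d=r.snapshot("wrist");d["pose"]=(np.array(s["eef_pos"]),np.array(s["eef_rot"]))
    np.save(f"pics/{n}.npy",d,allow_pickle=True);cv2.imwrite(f"pics/{n}.png",d["image"][:,:,::-1])
    print(s["clock"],d["pose"],"F",np.array(s["force"]),"w",s["width"],"q",np.array(s["joint_positions"]));return d
E
python3 - <<'E'
from w import *
d=shot("w1");print(np.array(d["mount"]),d["fx"],d["cx"],d["cy"])
for P in[(.515,-.286,.0),(.5288,-.2116,.0875),(.4999,-.349,.0875)]:print(proj(d,P,d["pose"]))
E
```

```text
0.725 (array([ 0.4641, -0.3406,  0.2483]), array([ 0.7875,  0.6163, -0.0001, -0.    ])) F [ 0.3992 -0.9693  0.8771] w 0.042575320437392934 q [ 0.8205  0.345  -0.3008  1.7316  0.114   1.0822  0.2401]
[[ 0.0003  0.9566  0.2916  0.0736]
 [ 1.     -0.0003  0.      0.0003]
 [ 0.0001  0.2916 -0.9566 -0.1249]
 [ 0.      0.      0.      1.    ]] 356.4364299385484 317.96313352807357 204.24689903676878
[353.6923 104.3121]
[362.2669  -2.9871]
[362.0815 188.1744]
```

Call:
apply_moves([
  [50,[1,0.8,0],0],
  [50,[2,1.6,0],0],
  [50,[3.5,2.4,0],0],
  [50,[5,3,0],0],
  [50,[5,3,0],0],
])

```text
clock: 1.4
eef_pos: [0.5055, -0.2999, 0.2482]
eef_rot: [0.789, 0.615, 0.0, -0.0]
force: [-0.1, -0.3, 0.3]
width: 0.0428
```

Run:
```python
from w import *
d=shot("w2");e=load("w1")
a=cv2.resize(e["image"][0:240,220:470],None,fx=1.6,fy=2);b=cv2.resize(d["image"][0:300,220:470],None,fx=1.6,fy=2)
f=np.zeros((600,800,3),np.uint8);f[:480,:400]=a;f[:600,400:]=b
cv2.imwrite("pics/w12.png",f[:,:,::-1])
```

```text
1.4 (array([ 0.5055, -0.2999,  0.2482]), array([ 0.7887,  0.6147,  0.0002, -0.0002])) F [-0.1048 -0.3465  0.3424] w 0.04276198187570738 q [ 0.7359  0.3688 -0.3206  1.701   0.1278  1.0925  0.1298]
```

View pics/w12.png

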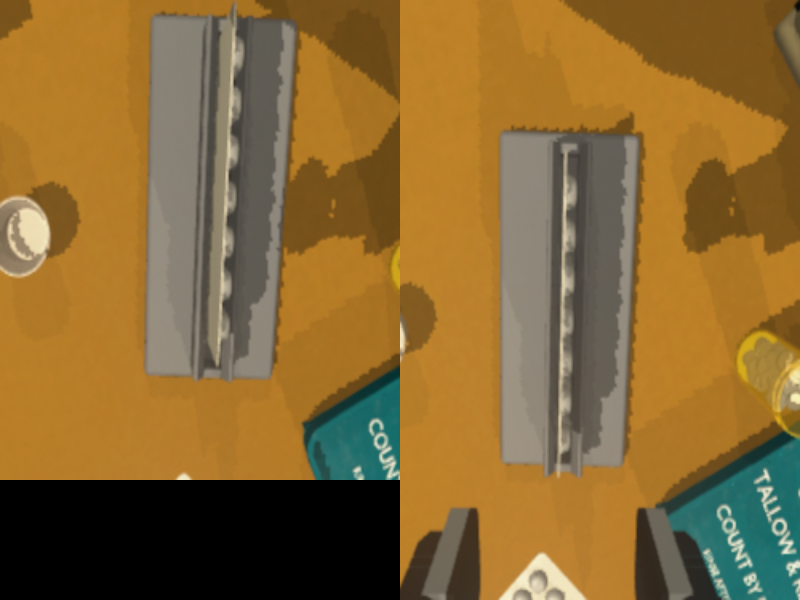

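The wrist views show the card's foil edge: w1 from about (366,3) to (356,183), w2 from about (324,73) to (319,237), with domes on the right side. The fingers are visible at the bottom of w2.

Run:
```python
from w import *
a=load("w1");b=load("w2");s=load("scene");t=load("top")
A=lambda x,y:ray(a,220+x/1.6,y/2,a["pose"]);B=lambda x,y:ray(b,220+(x-400)/1.6,y/2,b["pose"])
f=tri([A(235,4),B(567,146)]);n=tri([A(217,367),B(558,475)]);print(f,n)
for nm,p in(("far",f[0]),("near",n[0])):print(proj(t,p),proj(s,p))
at=lambda x,y,z:atz(b,220+(x-400)/1.6,y/2,z,b["pose"])
F,N=at(567,146,.0875),at(558,475,.0875);e=F-N;print("z.0875",F,N,np.linalg.norm(e),np.degrees(np.arctan2(e[1],e[0])),(F+N)/2)
c=[at(x,y,.013) for x,y in[(501,132),(638,135),(624,465),(501,465)]];print("stand",np.array(c),np.mean(c,0))
e=c[0]-c[3];print(np.degrees(np.arctan2(e[1],e[0])));e=c[1]-c[2];print(np.degrees(np.arctan2(e[1],e[0])))
q=b["pose"][1];print("tool yaw",np.degrees(2*np.arctan2(q[1],q[0])))
```

```text
(array([ 0.5328, -0.2136,  0.0782]), [np.float64(0.00021318743789304354), np.float64(0.0002131874378931303)]) (array([ 0.4955, -0.3451,  0.0811]), [np.float64(0.0004900515197198773), np.float64(0.000490051519719842)])
[379.5977 208.2849] [350.0705 194.9846]
[426.6301 222.194 ] [380.8083 186.5104]
z.0875 [ 0.5324 -0.2139  0.0875] [ 0.4958 -0.3422  0.0875] 0.13338868315212302 74.09973647021899 [ 0.5141 -0.2781  0.0875]
stand [[ 0.4983 -0.1945  0.013 ]
 [ 0.5765 -0.2155  0.013 ]
 [ 0.5333 -0.377   0.013 ]
 [ 0.4526 -0.3568  0.013 ]] [ 0.5152 -0.286   0.013 ]
74.25355777457412
75.01405518448354
tool yaw 75.86676496654368
```

Call:
apply_moves([
  [50,[1,0.3,3],0.6],
  [50,[2.1,0.6,6.5],1.3],
  [50,[2.1,0.6,10],1.3],
  [50,[2.1,0.6,13],1.3],
  [50,[2.1,0.6,13],1.3],
])

```text
clock: 2.08
eef_pos: [0.5143, -0.2824, 0.1166]
eef_rot: [0.796, 0.605, -0.001, -0.002]
force: [-0.3, 0.8, 0.2]
width: 0.0427
```

Run:
```python
from w import *
d=shot("w3")
q=d["pose"][1];print("tool yaw",np.degrees(2*np.arctan2(q[1],q[0])))
cv2.imwrite("pics/w3c.png",cv2.resize(d["image"][50:400,170:470],None,fx=1.7,fy=1.7)[:,:,::-1])
```

```text
2.075 (array([ 0.5143, -0.2824,  0.1166]), array([ 0.7964,  0.6047, -0.0009, -0.0016])) F [-0.2738  0.7531  0.205 ] w 0.042715872488104795 q [ 0.6763  0.5239 -0.293   1.8066  0.1947  0.8429  0.0179]
tool yaw 74.42039866370233
```

View pics/w3c.png

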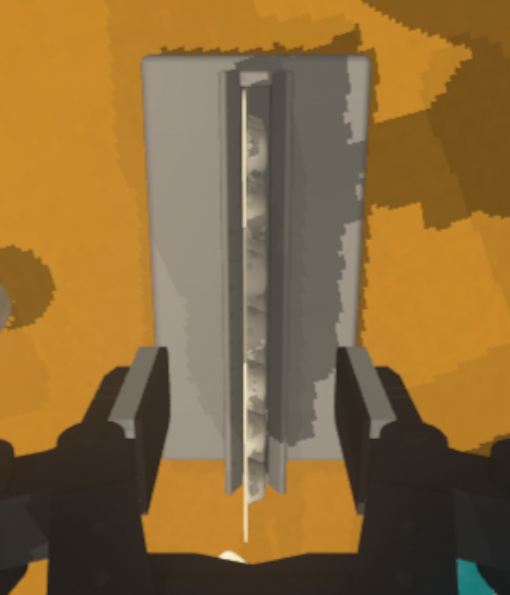

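The card's foil edge runs from (314,102) to (314,368), well centred between the fingers. The near end is clear, which fixes the position along the slot.

Run:
```python
from w import *
d=load("w3");P=d["pose"];T=R.from_quat(P[1]).inv()
for v in(101.8,368):
    for z in (.0875,.085): p=atz(d,314,v,z,P);print(z,p,T.apply(p-P[0]))
b=load("w2");
print(tri([ray(d,314,368,P),ray(b,220+158/1.6,237.5,b["pose"])]),tri([ray(d,314,101.8,P),ray(b,220+167/1.6,73,b["pose"])]))
```

```text
0.0875 [ 0.532  -0.2135  0.0875] [ 0.0712 -0.0013  0.0292]
0.085 [ 0.532  -0.2135  0.085 ] [ 0.0711 -0.0014  0.0317]
0.0875 [ 0.4956 -0.3428  0.0875] [-0.0632 -0.0017  0.0291]
0.085 [ 0.4949 -0.345   0.085 ] [-0.0654 -0.0018  0.0316]
(array([ 0.496 , -0.3416,  0.089 ]), [np.float64(2.5855039807651244e-05), np.float64(2.5855039807888437e-05)]) (array([ 0.5322, -0.2137,  0.0859]), [np.float64(0.00026518617508377353), np.float64(0.000265186175083625)])
```

Call:
apply_moves([
  [50,[0.4,0.2,1.5],0],
  [50,[0.4,0.2,3],0],
  [50,[0.4,0.2,4],0],
  [50,[0.4,0.2,4.6],0],
  [50,[0.4,0.2,4.6],0],
])

```text
clock: 2.75
eef_pos: [0.5186, -0.279, 0.0719]
eef_rot: [0.796, 0.605, -0.0, -0.0]
force: [0.6, -0.6, 0.2]
width: 0.0429
```

Call:
apply_moves([
  [25,[0,0,0],0],
  [0,[0,0,0],0],
  [0,[0,0,0],0],
  [0,[0,0,0],0],
  [0,[0,0,0],0],
])

```text
clock: 3.38
eef_pos: [0.5185, -0.2791, 0.0726]
eef_rot: [0.796, 0.605, -0.0, -0.0]
force: [-3.7, 2.2, 5.6]
width: 0.0051
```

Call:
apply_moves([
  [0,[0,0,-1],0],
  [0,[0,0,-3],0],
  [0,[0,0,-6],0],
  [0,[0,0,-9],0],
  [0,[0,0,-12],0],
])

```text
clock: 4.0
eef_pos: [0.5189, -0.279, 0.1949]
eef_rot: [0.796, 0.605, 0.0, 0.001]
force: [-0.3, 0.0, -0.6]
width: 0.005
```

Run:
```python
from w import *
d=shot("w4");t=r.snapshot("scene");np.save("pics/s4.npy",t,allow_pickle=True)
a=cv2.resize(d["image"][0:400,150:490],(400,470));b=cv2.resize(t["image"][130:250,300:402],(400,470))
cv2.imwrite("pics/w4c.png",np.hstack([a,b])[:,:,::-1])
```

```text
4.0 (array([ 0.5189, -0.279 ,  0.1949]), array([0.7961, 0.6051, 0.0003, 0.0006])) F [-0.2727  0.0313 -0.6376] w 0.0050339464540968175 q [ 0.6888  0.427  -0.3174  1.75    0.1555  0.9879  0.0414]
```

View pics/w4c.png

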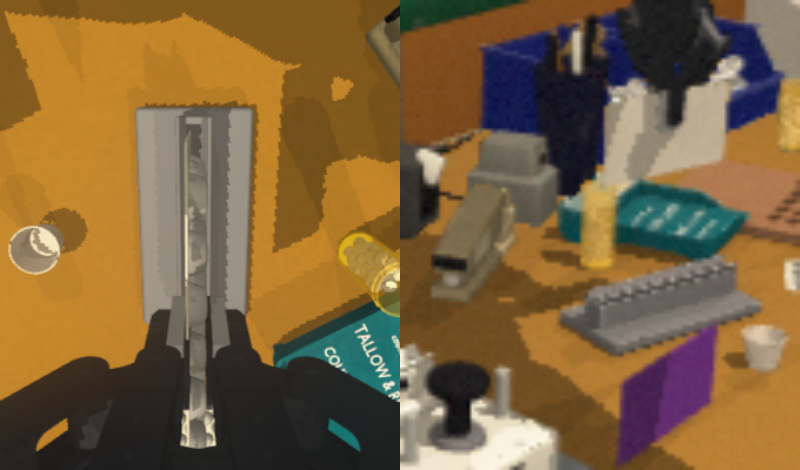

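Card is held (opening 5 mm, clear of the empty stand). Now over to the checker, offset towards the robot so the slot stays visible beside the card.

Call:
apply_moves([
  [0,[3,-1,0],-2],
  [0,[8,-2.5,0],-5],
  [0,[13,-4.2,0],-8],
  [0,[18,-5.8,0],-11],
  [0,[23,-7.4,0],-14],
])

```text
clock: 4.72
eef_pos: [0.5087, -0.036, 0.193]
eef_rot: [0.716, 0.698, 0.0, 0.0]
force: [1.7, 0.2, 0.0]
width: 0.0054
```

Call:
apply_moves([
  [0,[3.3,0,0],0],
  [0,[6,0,0],0],
  [0,[8,0,0],0],
  [0,[8,0,0],0],
  [0,[8,0,0],0],
])

```text
clock: 5.35
eef_pos: [0.5111, 0.0416, 0.1925]
eef_rot: [0.717, 0.697, -0.0, 0.0]
force: [-0.0, 0.3, -0.3]
width: 0.0053
```

Run:
```python
from w import *
d=shot("w5");q=d["pose"][1];print("tool yaw",np.degrees(2*np.arctan2(q[1],q[0])))
cv2.imwrite("pics/w5c.png",cv2.resize(d["image"][0:400,120:520],None,fx=1.5,fy=1.5)[:,:,::-1])
```

```text
5.35 (array([0.5111, 0.0416, 0.1925]), array([ 0.7167,  0.6974, -0.0001,  0.0002])) F [-0.0058  0.329  -0.3477] w 0.005262242017477675 q [ 0.2855  0.3223 -0.5052  1.9319  0.1923  0.9343 -0.3401]
tool yaw 88.43732693292952
```

View pics/w5c.png

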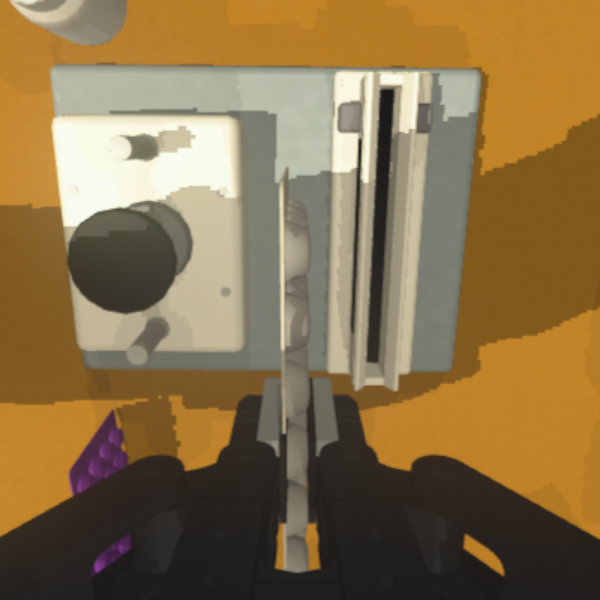

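The view shows the card's foil edge running from pixel (310,112) downward, the slot (dark) from (378,60) to (368,241), the plunger top at (201,173), the post tops at (201,98) and (211,237), and all four base corners. I'll fit the checker pose to these.

Run:
```python
from w import *
from scipy.optimize import least_squares
d=load("w5");P=d["pose"];px=lambda p:(120+p[0]/1.5,p[1]/1.5)
obs=[((113,86),'h',(480,70)),((113,-86),'h',(450,370)),((-113,86),'h',(52,67)),((-113,-86),'h',(86,368)),((-55,0),.105,(121,260)),((-55,45),.093,(121,147)),((-55,-45),.093,(137,356))]
def f(p):
    o=[]
    for (x,y),z,uv in obs:
        c,s=np.cos(p[2]),np.sin(p[2]);z=p[3] if z=='h' else z
        o+=list(proj(d,[p[0]+(c*x-s*y)/1000,p[1]+(s*x+c*y)/1000,z],P)-px(uv))
    return o
m=least_squares(f,[.5,.07,0,.01]);x,y,a,h=m.x
print(m.x,np.degrees(a),"res",np.array(m.fun).reshape(-1,2))
sl=np.array([x+.06*np.cos(a),y+.06*np.sin(a)]);print("slot",sl,"plunger",x-.055*np.cos(a),y-.055*np.sin(a))
for z in(.0325,.0505,.0585):
  for yy in(75,-75):
   for xx in (-5,5) if z<.0585 else (-9,9): 
    u=proj(d,[sl[0]+(np.cos(a)*xx-np.sin(a)*yy)/1000,sl[1]+(np.sin(a)*xx+np.cos(a)*yy)/1000,z],P);print(z,yy,xx,((u-[120,0])*1.5).round(1))
T=R.from_quat(P[1]).inv()
for p in[(286,168),(284,435)]:print("card in tool",T.apply(atz(d,*px(p),P[0][2]+.0149,P)-P[0]))
```

```text
[ 0.4953  0.0683 -0.0374  0.011 ] -2.1425851560989986 res [[ 0.8159 -0.6292]
 [ 0.3339 -0.2467]
 [ 0.1935 -1.857 ]
 [ 0.2905 -1.2689]
 [-0.5682  2.6279]
 [-0.6938  0.6433]
 [ 0.0924 -0.1175]]
slot [0.5553 0.066 ] plunger 0.4403583005968983 0.07033918988609002
0.0325 75 -5 [376.   86.1]
0.0325 75 5 [396.1  86.3]
0.0325 -75 -5 [362.  366.1]
0.0325 -75 5 [379.4 366.3]
0.0505 75 -5 [381.4  82.1]
0.0505 75 5 [403.   82.4]
0.0505 -75 -5 [365.9 379.3]
0.0505 -75 5 [384.2 379.5]
0.0585 75 -9 [375.2  80.1]
0.0585 75 9 [415.3  80.5]
0.0585 -75 -9 [360.2 385.6]
0.0585 -75 9 [394.1 385.9]
card in tool [ 0.0689 -0.002  -0.0149]
card in tool [ 0.0088 -0.0028 -0.0149]
```

Call:
apply_moves([
  [0,[1,2,0],0.2],
  [0,[2.35,4.25,1],0.4],
  [0,[2.35,4.25,3],0.4],
  [0,[2.35,4.25,5],0.4],
  [0,[2.35,4.25,6],0.4],
])

```text
clock: 6.02
eef_pos: [0.554, 0.0638, 0.1314]
eef_rot: [0.719, 0.695, -0.001, -0.0]
force: [-0.6, -0.8, -0.2]
width: 0.0053
```

Run:
```python
from w import *
d=shot("w6");q=d["pose"][1];print("tool yaw",np.degrees(2*np.arctan2(q[1],q[0])))
t=r.snapshot("scene");np.save("pics/s6.npy",t,allow_pickle=True)
a=cv2.resize(d["image"][0:400,190:450],(390,600));b=cv2.resize(t["image"][175:275,250:318],(408,600),interpolation=cv2.INTER_CUBIC)
cv2.imwrite("pics/w6c.png",np.hstack([a,b])[:,:,::-1])
P=d["pose"];x,y,a,h=.4953,.0683,-.0374,.011;sl=np.array([x+.06*np.cos(a),y+.06*np.sin(a)])
for z in(.0505,.0585):
  for yy in(75,-75):
    w=5 if z<.055 else 9
    for xx in(-w,w):
      W=[sl[0]+(np.cos(a)*xx-np.sin(a)*yy)/1000,sl[1]+(np.sin(a)*xx+np.cos(a)*yy)/1000,z]
      print(z,yy,xx,((proj(d,W,P)-[190,0])*1.5).round(1),(390+(proj(t,W)-[250,175])*6).round(1)-[0,390])
```

```text
6.025 (array([0.554 , 0.0638, 0.1314]), array([ 0.7193,  0.6947, -0.0005, -0.0004])) F [-0.6023 -0.8377 -0.214 ] w 0.005264836475131886 q [ 0.2018  0.4822 -0.4683  1.8691  0.2806  0.8567 -0.4411]
tool yaw 88.00781582719786
0.0505 75 -5 [182.  132.8] [490.1 380.4]
0.0505 75 5 [209.3 132.9] [476.6 372.9]
0.0505 -75 -5 [182.9 484.8] [721.4 276.6]
0.0505 -75 5 [205.2 484.9] [707.8 270.3]
0.0585 75 -9 [170.2 132.4] [494.7 368.3]
0.0585 75 9 [221.4 132.5] [470.5 354.9]
0.0585 -75 -9 [173.3 496. ] [726.8 265.1]
0.0585 -75 9 [214.8 496.2] [702.3 253.9]
```

View pics/w6c.png

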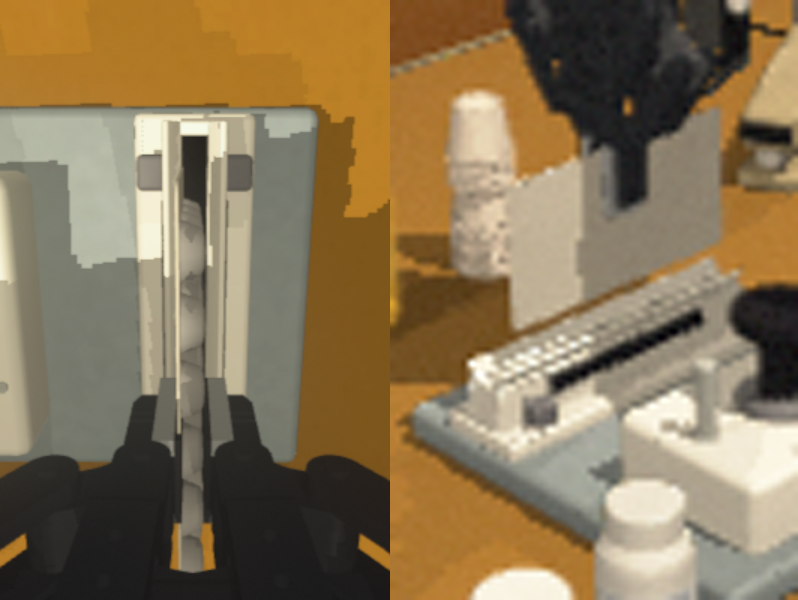

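The card hangs upright, centred on the slot to within about 0.6 mm (dark slot 181–208 in the left panel; card from 179 to 205). Now lowering.

Call:
apply_moves([
  [0,[0,0.05,1.2],0],
  [0,[0,0.05,2.2],0],
  [0,[0,0.05,3],0],
  [0,[0,0.05,3.7],0],
  [0,[0,0.05,4.1],0],
])

```text
clock: 6.75
eef_pos: [0.5547, 0.0647, 0.0908]
eef_rot: [0.719, 0.695, -0.0, -0.0]
force: [0.6, -0.3, 0.2]
width: 0.0053
```

Call:
apply_moves([
  [0,[0,0,0.1],0],
  [0,[0,0,0.2],0],
  [0,[0,0,0.25],0],
  [0,[0,0,0.25],0],
  [0,[0,0,0.25],0],
])

```text
clock: 7.38
eef_pos: [0.5548, 0.0647, 0.0888]
eef_rot: [0.719, 0.695, 0.0, -0.0]
force: [-0.6, 0.1, -0.9]
width: 0.0053
```

Call:
apply_moves([
  [0,[0,0,0.1],0],
  [0,[0,0,0.1],0],
  [30,[0,0,0.1],0],
  [45,[0,0,0.1],0],
  [45,[0,0,0.1],0],
])

```text
clock: 8.0
eef_pos: [0.5548, 0.0647, 0.0878]
eef_rot: [0.719, 0.695, 0.0, -0.0]
force: [0.5, 0.7, -1.1]
width: 0.0381
```

Call:
apply_moves([
  [45,[0,0,0],0],
  [45,[0,0,-2],0],
  [45,[0,0,-5],0],
  [45,[0,0,-8],0],
  [45,[0,0,-11],0],
])

```text
clock: 8.62
eef_pos: [0.5548, 0.0648, 0.2002]
eef_rot: [0.719, 0.695, 0.0, 0.0]
force: [-0.3, -0.3, 0.2]
width: 0.0384
```

Run:
```python
from w import *
d=shot("w7");q=d["pose"][1];print("tool yaw",np.degrees(2*np.arctan2(q[1],q[0])))
t=r.snapshot("scene");np.save("pics/s7.npy",t,allow_pickle=True)
a=cv2.resize(d["image"][0:400,190:450],(390,600));b=cv2.resize(t["image"][175:275,250:318],(408,600),interpolation=cv2.INTER_CUBIC)
cv2.imwrite("pics/w7c.png",np.hstack([a,b])[:,:,::-1])
```

```text
8.625 (array([0.5548, 0.0648, 0.2002]), array([0.7189, 0.6952, 0.0004, 0.0003])) F [-0.26   -0.2686  0.2433] w 0.03837839893424679 q [ 0.2322  0.3933 -0.5022  1.8165  0.223   0.9869 -0.395 ]
tool yaw 88.07886069816213
```

View pics/w7c.png

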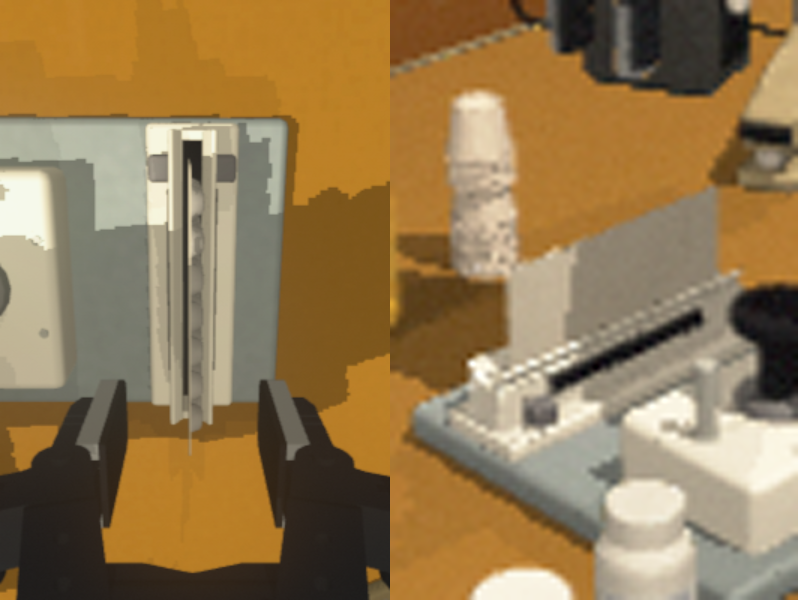

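The card stands in the slot, clear of the open fingers. I'll check its top edge numerically, then move over the plunger with the fingers shut.

Run:
```python
from w import *
a=load("w7");s=load("s7");P=a["pose"]
W=lambda x,y:ray(a,190+x/1.5,y/1.5,P);S=lambda x,y:ray(s,250+(x-390)/6,175+y/6)
f=tri([W(189,160),S(511,270)]);n=tri([W(190,452),S(716,187)]);print(f,n)
m=(f[0]+n[0])/2;c=np.array([.5553,.066]);th=-.0374;Rm=np.array([[np.cos(th),np.sin(th)],[-np.sin(th),np.cos(th)]])
F,N=[atz(a,190+x/1.5,y/1.5,.1025,P) for x,y in[(189,160),(190,452)]]
print("tri mid in slot",Rm@(m[:2]-c),m[2],"wrist@.1025",Rm@((F+N)[:2]/2-c),np.linalg.norm(F-N),np.linalg.norm(f[0]-n[0]))
```

```text
(array([0.5539, 0.1293, 0.103 ]), [np.float64(0.00352107468894572), np.float64(0.003521074688945754)]) (array([ 0.5508, -0.0059,  0.0995]), [np.float64(0.002252516077480937), np.float64(0.002252516077480798)])
tri mid in slot [-0.0028 -0.0044] 0.10125069639929377 wrist@.1025 [-0.0013 -0.0008] 0.13373386938601242 0.13532134556009454
```

Call:
apply_moves([
  [0,[0,-2,0],0],
  [0,[0,-5,0],0],
  [0,[0.05,-8.5,0],0],
  [0,[0.05,-11.45,1],0],
  [0,[0.05,-11.45,3],0],
])

```text
clock: 9.35
eef_pos: [0.4392, 0.069, 0.1686]
eef_rot: [0.719, 0.695, 0.0, 0.001]
force: [1.3, -0.6, -0.8]
width: -0.0001
```

Call:
apply_moves([
  [0,[0,0,1],0],
  [0,[0,0,2],0],
  [0,[0,0,2.5],0],
  [0,[0,0,2.5],0],
  [0,[0,0,2.5],0],
])

```text
clock: 9.98
eef_pos: [0.4405, 0.0692, 0.143]
eef_rot: [0.719, 0.695, 0.0, 0.0]
force: [0.3, 0.2, 0.4]
width: 0.0002
```

Run:
```python
from w import *
d=shot("w8");t=r.snapshot("scene");u=r.snapshot("top");np.save("pics/s8.npy",t,allow_pickle=True)
a=cv2.resize(d["image"][100:400,190:450],(400,461));b=cv2.resize(t["image"][190:260,270:331],(400,461),interpolation=cv2.INTER_CUBIC)
cv2.imwrite("pics/w8c.png",np.hstack([a,b])[:,:,::-1])
```

```text
9.975 (array([0.4405, 0.0692, 0.143 ]), array([0.7189, 0.6951, 0.0001, 0.    ])) F [0.3446 0.2276 0.3577] w 0.00015123579607886193 q [ 0.2434  0.2862 -0.5292  2.1243  0.2043  0.7787 -0.4479]
```

View pics/w8c.png

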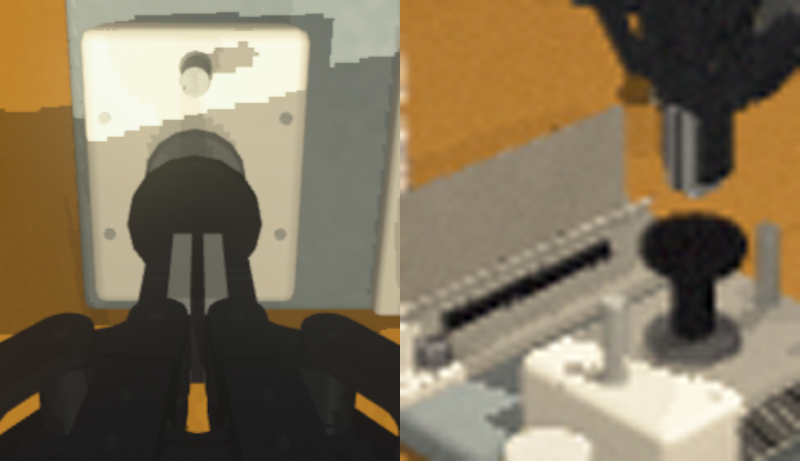

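Fingers are shut and centred over the plunger. Card check: top edge at 0.101–0.103 m (expected 0.1025), along-slot error 1–4 mm. Pressing now.

Call:
apply_moves([
  [0,[0,0,1.2],0],
  [0,[0,0,2],0],
  [0,[0,0,2.6],0],
  [0,[0,0,3],0],
  [0,[0,0,3.3],0],
])

```text
clock: 10.75
eef_pos: [0.4402, 0.069, 0.1095]
eef_rot: [0.719, 0.695, -0.0, -0.0]
force: [-3.3, -1.8, 10.3]
width: -0.0001
```

Call:
apply_moves([
  [0,[0,0,0],0],
  [0,[0,0,0],0],
  [0,[0,0,0],0],
  [0,[0,0,0],0],
  [0,[0,0,0],0],
])

```text
clock: 11.38
eef_pos: [0.4402, 0.069, 0.1097]
eef_rot: [0.719, 0.695, -0.0, -0.0]
force: [-2.8, -2.2, 10.1]
width: -0.0002
```

Force is 10.1 N, matching the level position, at a tip height of 0.0927 m. Holding.

Call:
apply_moves([
  [0,[0,0,0],0],
  [0,[0,0,0],0],
  [0,[0,0,0],0],
  [0,[0,0,0],0],
  [0,[0,0,0],0],
])

```text
clock: 12.0
eef_pos: [0.4402, 0.069, 0.1096]
eef_rot: [0.719, 0.695, -0.0, -0.0]
force: [-2.8, -1.1, 9.6]
width: -0.0001
```

Call:
apply_moves([
  [0,[0,0,0],0],
  [0,[0,0,0],0],
  [0,[0,0,0],0],
  [0,[0,0,0],0],
  [0,[0,0,0],0],
])

```text
clock: 12.62
eef_pos: [0.4402, 0.069, 0.1097]
eef_rot: [0.719, 0.695, -0.0, -0.0]
force: [-3.5, -1.0, 10.4]
width: -0.0001
```

Call:
apply_moves([
  [0,[0,0,0],0],
  [0,[0,0,0],0],
  [0,[0,0,0],0],
  [0,[0,0,0],0],
  [0,[0,0,0],0],
])

```text
clock: 13.25
eef_pos: [0.4402, 0.069, 0.1097]
eef_rot: [0.719, 0.695, -0.0, -0.0]
force: [-3.5, -1.1, 9.6]
width: -0.0
```

Call:
apply_moves([
  [0,[0,0,0],0],
  [0,[0,0,0],0],
  [0,[0,0,0],0],
  [0,[0,0,0],0],
  [0,[0,0,0],0],
])

```text
clock: 13.88
eef_pos: [0.4402, 0.069, 0.1097]
eef_rot: [0.719, 0.695, -0.0, -0.0]
force: [-3.0, -0.8, 10.2]
width: -0.0002
```

Call:
apply_moves([
  [0,[0,0,0],0],
  [0,[0,0,0],0],
  [0,[0,0,0],0],
  [0,[0,0,0],0],
  [0,[0,0,0],0],
])

```text
clock: 14.5
eef_pos: [0.4402, 0.069, 0.1097]
eef_rot: [0.719, 0.695, -0.0, -0.0]
force: [-3.1, -1.2, 10.8]
width: -0.0004
```

Run:
```python
from w import *
t=r.snapshot("scene")
cv2.imwrite("pics/s9.png",cv2.resize(t["image"][180:260,250:350],(750,600),interpolation=cv2.INTER_CUBIC)[:,:,::-1])
```

```text
(no output)
```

View pics/s9.png

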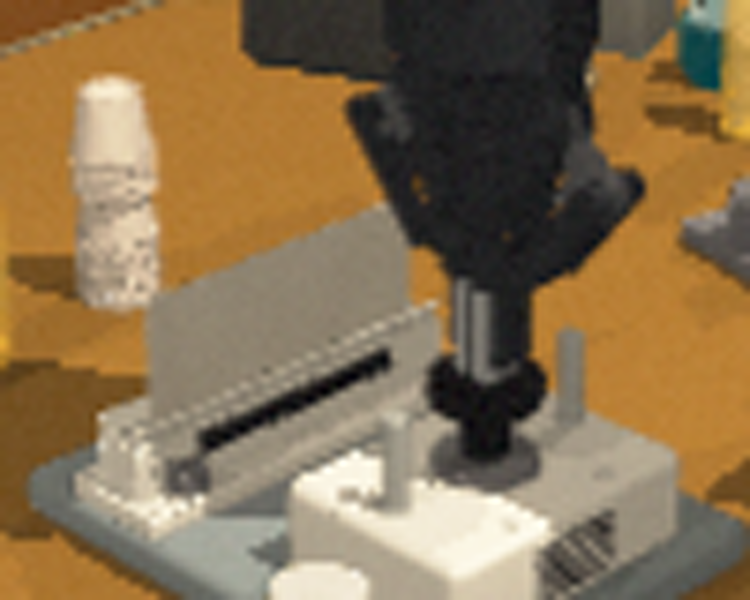

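The plunger top (487,370) lies on the line between the post tops, (397,415) and (570,330), and the card still stands in the slot. Held for over 3 s, so I'm handing it in.

```bash
python3 -c "
from workcell import r
s=r.state();print(s['clock'],s['eef_pos'],s['force']);print(r.job_done())"
```

```text
14.55 [0.44019231 0.06903915 0.10967216] [-2.90472543 -1.21467965  8.96157335]
the job is handed in; nothing more can be done
None
```

I moved the silver card from the stand into the checker's slot and let go. I then pressed the plunger with the shut fingertips and held it about 3.8 s. The job was handed in at 14.55 s with the arm still pressing. No verdict was reported.

- **Card:** After release its top edge measured 0.0995–0.103 m, against an expected 0.1025 m. It was 1–4 mm off centre along the slot and about 1–2 mm off across it. It was still upright in the last picture.
- **Plunger:** The fingertips were at 0.0927 m, where the post tops are 0.093 m. The vertical force was 9–11 N, against about 10 N expected when level. In the last picture its top lay in line with both post tops.
- **What disagreed:** The foil measured about 134 mm long, not the stated 124 mm. The scene and wrist views differed by up to about 3.5 mm. The grip closed to 5 mm on the 7 mm card.
- **Other things on the worktop:** I touched none of them knowingly, but took no separate measurement that they stayed put.

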